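# Seat the stage plate in the microscope light base

## Robot

A 6-joint arm with a two-finger parallel gripper is mounted at the origin on the work surface. World frame = base frame: x ahead of the robot, y to its left, z up, the work surface at z = 0. Lengths are in mm, angles in rad, forces in N, time in s.
With the tool pointing down it reaches from about 325 to 850 mm from the base axis. Payload 15.5 kg.
Tool frame: the origin (TCP) lies midway between the tips of the shut fingers; the grasp point (between the pads) lies 19 mm behind it (hold_point_z is the distance from the TCP to the grasp point, in mm); z points along the fingers, y is the line along which they close (so a half turn about z gives the same grasp; the last joint's range is limited). The gripper opens to 91 mm and grips with 3 to 60 N. Pads are 32 mm wide; open, the fingers measure 118 mm over their backs; the gripper's body (76 mm by 178 mm) begins 60 mm behind the grasp point.
Start: joints at [-1.421, 0.494, 1.345, -0, 1.302, -0.096], TCP at [152.084, -606.215, 179.215] pointing down, gripper open.
Joint ranges: [-2.91, 2.91], [-0.82, 2.16], [0.22, 2.67], [-1.22, 4.37], [0.12, 2.79], [-3.08, 3.08]. Speed limits (rad/s): [1.89, 1.89, 2.57, 3.01, 3.01, 3.01].

## Interface

Orientations are given as a 3x3 rotation matrix whose columns are the frame's x, y, z axes.
In Python, from bench import get_obs, camera, job_done, hold_point_z gives the robot as it stands.
- The arm moves only by the tool step_arm, never from a script. Its argument "rows" is a list of rows, each an object of numbers: "hand": the opening, from -1 (shut) to 1 (fully open); "tx", "ty", "tz": the shift along the tool's x, y, z in units of 40 mm (1.0 is 40 mm); "ax", "ay", "az": the turn, a rotation vector about the tool's x, y, z in units of 6 degrees (1.0 is 6 degrees). In form: [{"hand": .., "tx": .., "ty": .., "tz": .., "ax": .., "ay": .., "az": ..}, ...]. A call has 1 to 12 rows; each row shifts and turns the commanded pose from where the row before left it, along the tool's axes as they then stand; what a row does not reach is not made up. A row lasts 1/10 s, in which the tool goes at most 50 mm and 8.59 degrees, less where a joint would pass 70% of its speed; a pose out of reach is approached as far as the arm can. A call is refused whole if a number of a shift passes 1 or a number of a turn 1, either way. A call with a gripper value outside its range is refused whole. The fingers move at their own pace and stop on an object; "newtons" is the grip in N (left out, the last holds). Time passes only in rows, so rows that do not move let the fingers close. It gives the time, the measured TCP pose, the force, the opening and the grip force at its end, in the units of the state.
- get_obs(): the state, without advancing time (a new reading comes with each control period).
- camera(name): name is "scene" or "top"; returns a dict with "img" (420x560x3 uint8, red, green, blue), "range_z" (420x560 float32, mm along the optical axis (not along the pixel's ray), 0 where there is no reading), "vertical_fov" (degrees; the focal length in pixels is half the picture's height over the tangent of half this angle, whatever the lens; pixels are square), "cx", "cy" (the principal point, pixels), "R" (3x3) and "t" (3): a world point X has camera coordinates R X + t. Camera axes: x right, y down, z forward; pixel columns grow to the right and rows downward; lengths in mm; the calibration is good to about 2 mm. A picture is of the moment at which its call begins.
- job_done(): hands the job in; it is judged then, once.
The state is a dict: "t": time; "qpos": joint angles; "joint_velocities": joint speeds; "joint_efforts": joint torques, N m; "tool_pos": TCP position; "tcp_rot": TCP orientation; "wrist_force": force on the tool from outside, world axes, zero at the start; "ft_torque": the same for the moment, N m; "width": finger opening in mm; "finger_force": force on a finger pad.
Only numpy, scipy, OpenCV 4.12 (cv2) and the standard library are available. Lean on these libraries where they do the work, as an engineer would, in place of code of your own. Each camera call takes 0.05 s, during which the arm holds its last target. There are 200 camera calls.

## Task

The black stage plate of the dissecting microscope lies loose on top of the white light base, beside its round recess. Without picking it up, push it across with the fingertips until it drops into the recess and lies flat and flush, then press the lamp switch on the base fully down and let it go. Leave the dishes, jar, bottle and brush where they are.

Things in the scene. Friction and masses are not known exactly. Their poses are not given: they have to be found in the camera images.
- light_base: White box-shaped light base, fixed, 240 x 280 mm (its x, y); flat top (the deck) 40 mm above the bench. Origin at bench height under the recess centre; x points away from the robot (turned up to 0.4 rad), z up. Deck: x -110 to 130 mm, y -140 to 140 mm. An aluminium column socket, 48 mm wide, 30 mm high, stands on it at x = 102 mm, with a clamp knob on its +y side out to y = 50 mm.
- recess (a point): Centre of the mouth of the round recess, level with the deck (40 mm above the bench). The recess is 74 mm in diameter and 6 mm deep, with a flat floor and a grey window. Same axes as the base.
- stage_plate: Loose flat round black plastic disc, 70 mm diameter, 6 mm thick, about 60 g. Origin at the centre of its underside, z up. It starts flat on the deck left or right of the recess (base +y or -y), 75 to 95 mm to that side and at most 25 mm nearer or farther (base x). Seated, its underside is 6 mm below the deck and its top flush with it.
- lamp_switch (a joint): Travel of the lamp switch, m: 0 up, 0.005 fully down. Springs back; fully down takes 4 N.
- lamp_switch_top (a point): Centre of the top of the lamp switch, a round grey push button of 22 mm diameter in a black housing on the deck, 78 mm nearer the robot than the recess centre (base x = -78 mm, y = 0). It is pressed straight down.
- dish_deck: Small round aluminium dish, 60 mm across the rim, 18 mm high; origin at the centre of its underside. A bystander on the deck, on the other side of the recess from the stage plate.
- dish_left: Small round aluminium dish, 60 mm across the rim, 18 mm high; origin at the centre of its underside. A bystander on the bench left of the base.
- dish_right: Small round aluminium dish, 60 mm across the rim, 18 mm high; origin at the centre of its underside. A bystander on the bench right of the base.
- jar: Bystander: glass jar, 52 mm diameter, 70 mm high, on the bench right of the base; origin at the centre of its underside.
- bottle: Bystander: white plastic bottle with a blue cap, 56 mm diameter, 130 mm high, on the bench left of the base towards the back; origin at the centre of its underside.
- brush: Bystander: brush, 160 mm long, lying on the bench right of the base; origin under its middle.

How it is judged (in metres and radians):
On the way, in this order (a step that is already met when the one before it is completed fails the run):
1. the stage plate lies flat in the recess (horizontal distance between stage_plate and recess below 0.004 m and z of stage_plate in the frame of recess below -0.0045 m and angle between stage_plate's own z axis and vertical below 0.035 rad), for 0.2 s.
2. the lamp switch is pressed fully down (value of joint lamp_switch above 0.004 m), for 0.1 s.
At the end, for the whole second after the job is handed in: The stage plate is at rest in the recess: centre within 4 mm of the recess centre, underside 4.5 mm or more below the deck, level within 0.035 rad. The lamp switch, pressed past 4 mm after that, is up again (below 1.5 mm). Dishes, jar, bottle and brush are within 20 mm of their starts (all of step 1 and linear speed of stage_plate below 0.01 m/s and value of joint lamp_switch below 0.0015 m and distance of each of dish_deck, dish_left, dish_right, jar, bottle, brush from where it was at the start of the episode below 0.02 m); the robot touches nothing.
It fails at once if the stage plate is lifted more than 10 mm off the deck (z of stage_plate in the frame of recess above 0.01 m).
It fails at once if the stage plate is stood or tipped up (more than 0.35 rad) (angle between stage_plate's own z axis and vertical above 0.35 rad).
It fails at once if the stage plate is pushed off the deck (z of stage_plate in the frame of recess below -0.012 m).
It fails at once if a dish, the jar, the bottle or the brush is moved more than 20 mm (distance of any of dish_deck, dish_left, dish_right, jar, bottle, brush from where it was at the start of the episode above 0.02 m).
It also fails if it takes over 54 s, if anything falls off the work surface, if the arm or the gripper's body presses on something with over 40 N, if the wrist force passes 120 N, or if a joint passes its speed limit or range.

## Working session

There is one attempt and no reset: what is moved stays moved. The work goes in short steps, Python scripts to look and compute and a tool call to move; the robot and the scene stay as the last step left them, time stands still between calls to the robot, and variables do not carry over. Pictures are saved under pics/ and viewed, at most 10 in all, crops included, and the job is handed in when it is done.

Besides the shell and the picture viewer there is one more tool, called after "Request:" as name(argument=value, ...), one argument or row to a line, values as JSON. step_arm: Moves the arm, as the interface text tells. Its arguments: {"type":"object","properties":{"rows":{"type":"array"},"newtons":{"type":"number"}},"required":["rows"]}

```bash
mkdir -p pics; cat > h.py <<'E'
import numpy as np, cv2
from bench import *
def ray(c,px,z):
    R=np.array(c["R"]);t=np.array(c["t"]).ravel();f=210/np.tan(np.radians(c["vertical_fov"])/2)
    d=R.T@np.array([(px[0]-c["cx"])/f,(px[1]-c["cy"])/f,1]);o=-R.T@t
    return o+d*(z-o[2])/d[2]
def save(c,n): cv2.imwrite("pics/"+n,cv2.cvtColor(c["img"],cv2.COLOR_RGB2BGR))
E
python3 - <<'E'
from h import *
for n in("top","scene"):
    c=camera(n);save(c,n+"0.png");print(n,c["vertical_fov"],c["cx"],c["cy"],(-np.array(c["R"]).T@np.array(c["t"]).ravel()).round())
    np.savez("/tmp/"+n,**c)
o=get_obs();print(o["t"],o["tool_pos"],np.round(o["tcp_rot"],3),o["width"],hold_point_z)
E
```

```text
top 52.83687069019046 274.8782899576002 210.69258159350863 [409.  27. 975.]
scene 53.89098092544041 283.0439922243878 199.45163726787433 [1091. -338.  979.]
0.1 [ 152.00638836 -605.84221624  178.70769446] [[ 0.97   0.243 -0.   ]
 [ 0.243 -0.97   0.001]
 [ 0.    -0.001 -1.   ]] 90.61653437522544 18.8
```

View pics/top0.png

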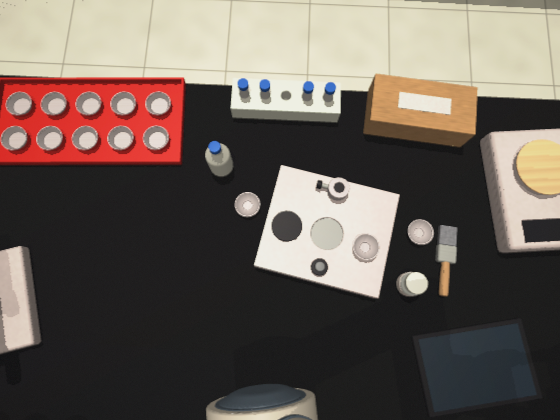

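View pics/scene0.png

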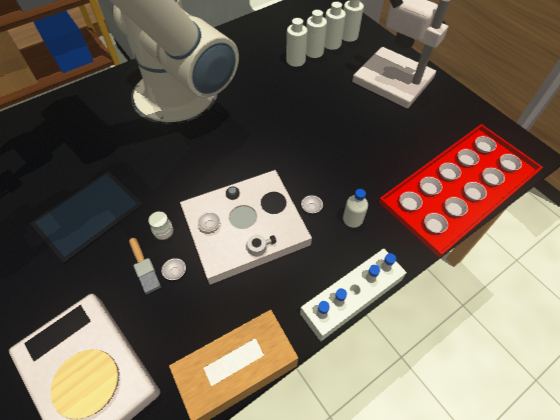

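The top view shows the plate at (287,226), recess (327,233), switch (320,267), socket (339,188) and deck dish (365,247). The scene view agrees.

```bash
python3 - <<'E'
from h import *
for n,seeds in(("top",dict(plate=(287,226),rec=(327,233),sw=(320,267))),("scene",dict(plate=(273,203),rec=(243,217),sw=(233,192)))):
    c=dict(np.load(f"/tmp/{n}.npz"));c={k:(v if v.ndim else float(v)) for k,v in c.items()}
    hsv=cv2.cvtColor(c["img"],cv2.COLOR_RGB2HSV);v=hsv[...,2]
    print(n,{k:hsv[p[1],p[0]].tolist() for k,p in seeds.items()}, "deck",hsv[250,290].tolist() if n=="top" else hsv[240,200].tolist())
    big=cv2.resize(c["img"],None,fx=4,fy=4,interpolation=cv2.INTER_CUBIC);g=cv2.cvtColor(big,cv2.COLOR_RGB2GRAY)
    for k,(z,lo) in dict(plate=(46,0),rec=(40,0),sw=(55,0)).items():
        x,y=seeds[k]; s=int(g[y*4,x*4]); deck=235 if n=="top" else 215
        thr=(s+int(g[4*y-0, 4*x]) )/2
        m=(np.abs(g.astype(int)-s)<(10 if k=="rec" else 45)).astype(np.uint8)
        _,lab,st,ce=cv2.connectedComponentsWithStats(m)
        l=lab[y*4,x*4]; cn=max(cv2.findContours((lab==l).astype(np.uint8),0,2)[0],key=cv2.contourArea)
        e=cv2.fitEllipse(cv2.convexHull(cn)); p=((e[0][0]+.5)/4-.5,(e[0][1]+.5)/4-.5)
        print(k,s,st[l].tolist(),np.round(e[1],1)/4,np.round(p,1),ray(c,p,z).round(1))
    # deck by range
    f=210/np.tan(np.radians(c["vertical_fov"])/2);u,w=np.meshgrid(np.arange(560),np.arange(420));d=c["range_z"]
    P=(np.stack([(u-c["cx"])/f*d,(w-c["cy"])/f*d,d],-1)-c["t"].ravel())@c["R"]
    m=((P[...,2]>30)&(P[...,2]<54)&(v>130)).astype(np.uint8)
    cn=[q for q in cv2.findContours(m,0,2)[0] if cv2.pointPolygonTest(cv2.convexHull(q),tuple(map(float,seeds["rec"])),False)>0]
    cn=max(cn,key=cv2.contourArea)
    W=np.array([ray(c,q,40)[:2] for q in cn[:,0].astype(float)],np.float32)
    r=cv2.minAreaRect(W);print("deck",r)
    m=(d>0)
    for k,p in seeds.items(): print(k,P[p[1],p[0]].round(1))
E
```

```text
top {'plate': [8, 14, 72], 'rec': [26, 20, 203], 'sw': [23, 13, 156]} deck [20, 13, 239]
plate 70 [1088, 845, 120, 121, 11434] [30.175 30.4  ] [286.4 225.9] [582.3   5.8  46. ]
rec 200 [1240, 867, 136, 133, 12520] [32.9   34.025] [326.6 232.9] [571.8 -84.9  40. ]
sw 156 [1262, 1048, 36, 35, 1023] [8.85 9.15] [319.5 265.9] [496.2 -69.   55. ]
deck ((581.4537353515625, -86.12863159179688), (279.4982604980469, 240.40533447265625), 78.03108978271484)
plate [582.6   4.5  44.2]
rec [573.1 -86.7  32.1]
sw [493.3 -69.8  60.1]
scene {'plate': [15, 28, 55], 'rec': [40, 22, 175], 'sw': [40, 11, 137]} deck [17, 27, 237]
plate 53 [1045, 768, 100, 87, 6834] [21.85 25.05] [273.1 202.4] [585.8   4.7  46. ]
rec 172 [916, 824, 111, 90, 7289] [23.4   27.825] [242.6 216.2] [571.8 -84.4  40. ]
sw 148 [902, 744, 60, 58, 1100] [14.15 15.4 ] [232.3 192.8] [501.4 -71.2  55. ]
deck ((585.2088623046875, -86.72044372558594), (279.5452575683594, 246.9253387451172), 77.99321746826172)
plate [588.8   2.3  48.9]
rec [572.7 -83.8  36.6]
sw [504.8 -70.4  62. ]
```

Request:
step_arm(
  rows=[
    {"hand": 0.1,"tx": 0.734,"ty": -0.675},
    {"hand": 0.1,"tx": 0.734,"ty": -0.675},
    {"hand": 0.1,"tx": 0.734,"ty": -0.675},
    {"hand": 0.1,"tx": 0.734,"ty": -0.675},
    {"hand": 0.1,"tx": 0.734,"ty": -0.675},
    {"hand": 0.1,"tx": 0.734,"ty": -0.675},
    {"hand": 0.1,"tx": 0.734,"ty": -0.675},
    {"hand": 0.1,"tx": 0.734,"ty": -0.675},
    {"hand": 0.1,"tx": 0.734,"ty": -0.675},
    {"hand": 0.1,"tx": 0.734,"ty": -0.675},
  ],
)

```text
invalid input at $.rows[0]: expected keys hand, tx, ty, tz, ax, ay, az
```

Request:
step_arm(
  rows=[
    {"hand": 0.1,"tx": 0.734,"ty": -0.675},
    {"hand": 0.1,"tx": 0.734,"ty": -0.675},
    {"hand": 0.1,"tx": 0.734,"ty": -0.675},
    {"hand": 0.1,"tx": 0.734,"ty": -0.675},
    {"hand": 0.1,"tx": 0.734,"ty": -0.675},
    {"hand": 0.1,"tx": 0.734,"ty": -0.675},
    {"hand": 0.1,"tx": 0.734,"ty": -0.675},
    {"hand": 0.1,"tx": 0.734,"ty": -0.675},
    {"hand": 0.1,"tx": 0.734,"ty": -0.675},
    {"hand": 0.1,"tx": 0.734,"ty": -0.675},
  ],
)

```text
invalid input at $.rows[0]: expected keys hand, tx, ty, tz, ax, ay, az
```

Request:
step_arm(
  rows=[
    {"hand": 0.1,"az": -0.953},
    {"hand": 0.1,"az": -0.953},
    {"hand": 0.1,"az": -0.953},
    {"hand": 0.1,"az": -0.953},
    {"hand": 0.1,"az": -0.953},
    {"hand": 0.1,"az": -0.953},
    {"hand": 0.1,"az": -0.953},
    {"hand": 0.1,"az": -0.953},
    {"hand": 0.1,"az": -0.953},
    {"hand": 0.1,"az": -0.953},
    {"hand": 0.1,"az": -0.953},
    {"hand": 0.1,"az": -0.953},
  ],
)

```text
invalid input at $.rows[0]: expected keys hand, tx, ty, tz, ax, ay, az
```

```bash
python3 - <<'E'
from h import *
o=get_obs();print(o["t"],o["tool_pos"],np.round(o["tcp_rot"],3),o["width"],o["qpos"])
E
```

```text
0.1 [ 152.00638836 -605.84221624  178.70769446] [[ 0.97   0.243 -0.   ]
 [ 0.243 -0.97   0.001]
 [ 0.    -0.001 -1.   ]] 90.61653437522544 [-1.42051072e+00  4.94115101e-01  1.34605123e+00 -3.74502714e-05
  1.30252145e+00 -9.54764190e-02]
```

All keys are needed.

Request:
step_arm(
  rows=[
    {"hand": 0.1,"tx": 0.734,"ty": -0.675,"tz": 0,"ax": 0,"ay": 0,"az": 0},
    {"hand": 0.1,"tx": 0.734,"ty": -0.675,"tz": 0,"ax": 0,"ay": 0,"az": 0},
    {"hand": 0.1,"tx": 0.734,"ty": -0.675,"tz": 0,"ax": 0,"ay": 0,"az": 0},
    {"hand": 0.1,"tx": 0.734,"ty": -0.675,"tz": 0,"ax": 0,"ay": 0,"az": 0},
    {"hand": 0.1,"tx": 0.734,"ty": -0.675,"tz": 0,"ax": 0,"ay": 0,"az": 0},
    {"hand": 0.1,"tx": 0.734,"ty": -0.675,"tz": 0,"ax": 0,"ay": 0,"az": 0},
    {"hand": 0.1,"tx": 0.734,"ty": -0.675,"tz": 0,"ax": 0,"ay": 0,"az": 0},
    {"hand": 0.1,"tx": 0.734,"ty": -0.675,"tz": 0,"ax": 0,"ay": 0,"az": 0},
    {"hand": 0.1,"tx": 0.734,"ty": -0.675,"tz": 0,"ax": 0,"ay": 0,"az": 0},
    {"hand": 0.1,"tx": 0.734,"ty": -0.675,"tz": 0,"ax": 0,"ay": 0,"az": 0},
  ],
)

```text
t: 1.1
tool_pos: [371.7, -271.4, 179.1]
tcp_rot: [[0.97, 0.243, -0.0], [0.243, -0.97, 0.0], [-0.0, -0.0, -1.0]]
wrist_force: [0.8, -0.5, 0.3]
width: 50.1
finger_force: 0.0
```

Request:
step_arm(
  rows=[
    {"hand": 0.1,"tx": 0.734,"ty": -0.675,"tz": 0,"ax": 0,"ay": 0,"az": 0},
    {"hand": 0.1,"tx": 0.734,"ty": -0.675,"tz": 0,"ax": 0,"ay": 0,"az": 0},
    {"hand": 0.1,"tx": 0.734,"ty": -0.675,"tz": 0,"ax": 0,"ay": 0,"az": 0},
    {"hand": 0.1,"tx": 0.734,"ty": -0.675,"tz": 0,"ax": 0,"ay": 0,"az": 0},
    {"hand": 0.1,"tx": 0.734,"ty": -0.675,"tz": 0,"ax": 0,"ay": 0,"az": 0},
    {"hand": 0.1,"tx": 0.734,"ty": -0.675,"tz": 0,"ax": 0,"ay": 0,"az": 0},
    {"hand": 0.1,"tx": 0.734,"ty": -0.675,"tz": 0,"ax": 0,"ay": 0,"az": 0},
    {"hand": 0.1,"tx": 0.734,"ty": -0.675,"tz": 0,"ax": 0,"ay": 0,"az": 0},
    {"hand": 0.1,"tx": 0.734,"ty": -0.675,"tz": 0,"ax": 0,"ay": 0,"az": 0},
    {"hand": 0.1,"tx": 0.734,"ty": -0.675,"tz": 0,"ax": 0,"ay": 0,"az": 0},
  ],
)

```text
t: 2.1
tool_pos: [590.7, 62.1, 178.9]
tcp_rot: [[0.97, 0.244, -0.001], [0.244, -0.97, -0.0], [-0.001, -0.0, -1.0]]
wrist_force: [0.3, -0.4, 0.2]
width: 50.0
finger_force: 0.0
```

Request:
step_arm(
  rows=[
    {"hand": 0.1,"tx": 0,"ty": 0,"tz": 0,"ax": 0,"ay": 0,"az": -0.953},
    {"hand": 0.1,"tx": 0,"ty": 0,"tz": 0,"ax": 0,"ay": 0,"az": -0.953},
    {"hand": 0.1,"tx": 0,"ty": 0,"tz": 0,"ax": 0,"ay": 0,"az": -0.953},
    {"hand": 0.1,"tx": 0,"ty": 0,"tz": 0,"ax": 0,"ay": 0,"az": -0.953},
    {"hand": 0.1,"tx": 0,"ty": 0,"tz": 0,"ax": 0,"ay": 0,"az": -0.953},
    {"hand": 0.1,"tx": 0,"ty": 0,"tz": 0,"ax": 0,"ay": 0,"az": -0.953},
    {"hand": 0.1,"tx": 0,"ty": 0,"tz": 0,"ax": 0,"ay": 0,"az": -0.953},
    {"hand": 0.1,"tx": 0,"ty": 0,"tz": 0,"ax": 0,"ay": 0,"az": -0.953},
    {"hand": 0.1,"tx": 0,"ty": 0,"tz": 0,"ax": 0,"ay": 0,"az": -0.953},
    {"hand": 0.1,"tx": 0,"ty": 0,"tz": 0,"ax": 0,"ay": 0,"az": -0.953},
    {"hand": 0.1,"tx": 0,"ty": 0,"tz": 0,"ax": 0,"ay": 0,"az": -0.953},
    {"hand": 0.1,"tx": 0,"ty": 0,"tz": 0,"ax": 0,"ay": 0,"az": -0.953},
  ],
)

```text
t: 3.3
tool_pos: [590.0, 60.4, 178.9]
tcp_rot: [[0.123, 0.992, -0.001], [0.992, -0.123, 0.0], [-0.0, -0.001, -1.0]]
wrist_force: [0.1, -0.6, 0.9]
width: 49.9
finger_force: 0.0
```

```bash
python3 - <<'E'
from h import *
o=get_obs();print(o["t"],o["tool_pos"],np.round(o["tcp_rot"],3),o["width"],o["qpos"].round(2) if hasattr(o["qpos"],"round") else o["qpos"])
E
```

```text
3.3 [589.97507567  60.43656971 178.91221195] [[ 0.123  0.992 -0.001]
 [ 0.992 -0.123  0.   ]
 [-0.    -0.001 -1.   ]] 49.94216333726538 [0.   0.45 1.43 0.   1.27 0.12]
```

Request:
step_arm(
  rows=[
    {"hand": 0.1,"tx": 0,"ty": 0,"tz": 0.8,"ax": 0,"ay": 0,"az": 0},
    {"hand": 0.1,"tx": 0,"ty": 0,"tz": 0.8,"ax": 0,"ay": 0,"az": 0},
    {"hand": 0.1,"tx": 0,"ty": 0,"tz": 0.8,"ax": 0,"ay": 0,"az": 0},
    {"hand": 0.1,"tx": 0,"ty": 0,"tz": 0.6,"ax": 0,"ay": 0,"az": 0},
    {"hand": 0.1,"tx": 0,"ty": 0,"tz": 0.4,"ax": 0,"ay": 0,"az": 0},
    {"hand": 0.1,"tx": 0,"ty": 0,"tz": 0,"ax": 0,"ay": 0,"az": 0},
    {"hand": 0.1,"tx": 0,"ty": 0,"tz": 0,"ax": 0,"ay": 0,"az": 0},
  ],
)

```text
t: 4.0
tool_pos: [590.3, 60.4, 43.4]
tcp_rot: [[0.127, 0.992, -0.0], [0.992, -0.127, -0.0], [-0.0, -0.0, -1.0]]
wrist_force: [0.6, 0.2, 1.0]
width: 50.2
finger_force: 0.0
```

```bash
python3 - <<'E'
from h import *
c=camera("scene");cv2.imwrite("pics/s1.png",cv2.resize(c["img"][140:300,160:360],None,fx=4,fy=4,interpolation=2)[...,::-1])
E
```

```text
(no output)
```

View pics/s1.png

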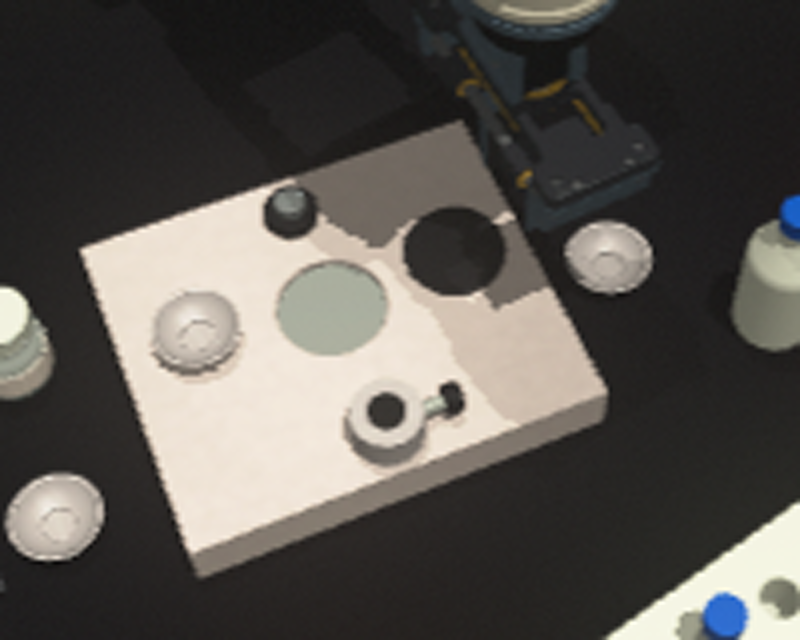

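The hand is behind the plate (at about (455,250) in the crop), with clear deck between the plate and the recess (330,307). The fingers are hidden under the hand. Pushing along the tool's -x.

Request:
step_arm(
  rows=[
    {"hand": 0.1,"tx": -0.15,"ty": 0,"tz": 0,"ax": 0,"ay": 0,"az": 0},
    {"hand": 0.1,"tx": -0.15,"ty": 0,"tz": 0,"ax": 0,"ay": 0,"az": 0},
    {"hand": 0.1,"tx": -0.15,"ty": 0,"tz": 0,"ax": 0,"ay": 0,"az": 0},
    {"hand": 0.1,"tx": -0.15,"ty": 0,"tz": 0,"ax": 0,"ay": 0,"az": 0},
    {"hand": 0.1,"tx": -0.15,"ty": 0,"tz": 0,"ax": 0,"ay": 0,"az": 0},
    {"hand": 0.1,"tx": -0.15,"ty": 0,"tz": 0,"ax": 0,"ay": 0,"az": 0},
    {"hand": 0.1,"tx": -0.15,"ty": 0,"tz": 0,"ax": 0,"ay": 0,"az": 0},
    {"hand": 0.1,"tx": -0.15,"ty": 0,"tz": 0,"ax": 0,"ay": 0,"az": 0},
    {"hand": 0.1,"tx": -0.15,"ty": 0,"tz": 0,"ax": 0,"ay": 0,"az": 0},
    {"hand": 0.1,"tx": -0.15,"ty": 0,"tz": 0,"ax": 0,"ay": 0,"az": 0},
  ],
)

```text
t: 5.05
tool_pos: [582.5, 0.4, 43.2]
tcp_rot: [[0.127, 0.992, -0.0], [0.992, -0.127, -0.0], [-0.0, -0.0, -1.0]]
wrist_force: [0.5, -0.5, 0.0]
width: 50.0
finger_force: 0.0
```

```bash
python3 - <<'E'
from h import *
c=camera("scene");cv2.imwrite("pics/s2.png",cv2.resize(c["img"][140:300,160:360],None,fx=4,fy=4,interpolation=2)[...,::-1])
E
```

```text
(no output)
```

View pics/s2.png

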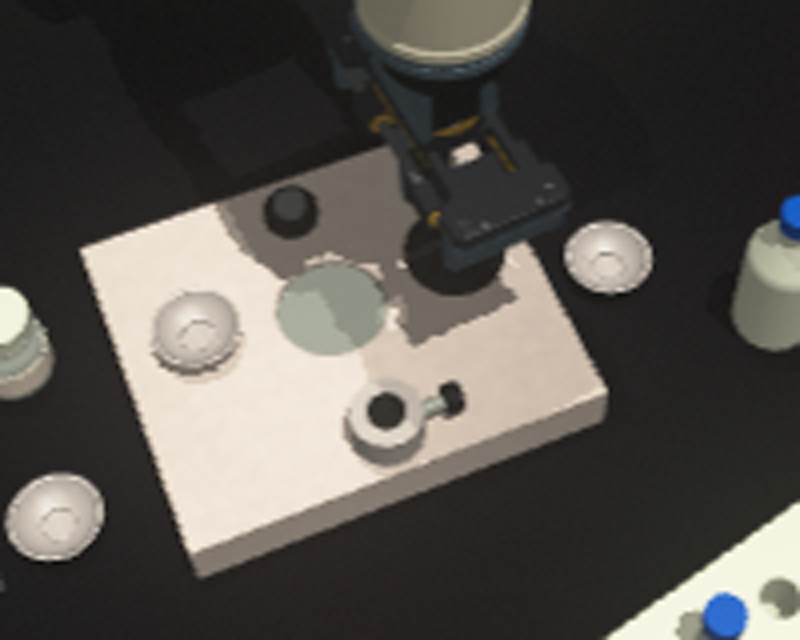

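The plate (still at (455,250) in the crop) did not move. The open fingertips evidently sit higher than the TCP and passed over it. I'll back off and feel for the deck.

Request:
step_arm(
  rows=[
    {"hand": 0.1,"tx": 0.4,"ty": 0,"tz": 0,"ax": 0,"ay": 0,"az": 0},
    {"hand": 0.1,"tx": 0.4,"ty": 0,"tz": 0,"ax": 0,"ay": 0,"az": 0},
    {"hand": 0.1,"tx": 0.4,"ty": 0,"tz": 0,"ax": 0,"ay": 0,"az": 0},
    {"hand": 0.1,"tx": 0.15,"ty": 0,"tz": 0,"ax": 0,"ay": 0,"az": 0},
    {"hand": 0.1,"tx": 0,"ty": 0,"tz": 0,"ax": 0,"ay": 0,"az": 0},
    {"hand": 0.1,"tx": 0,"ty": 0,"tz": 0.05,"ax": 0,"ay": 0,"az": 0},
    {"hand": 0.1,"tx": 0,"ty": 0,"tz": 0.025,"ax": 0,"ay": 0,"az": 0},
    {"hand": 0.1,"tx": 0,"ty": 0,"tz": 0,"ax": 0,"ay": 0,"az": 0},
  ],
)

```text
t: 5.9
tool_pos: [589.3, 54.0, 40.0]
tcp_rot: [[0.128, 0.992, -0.0], [0.992, -0.128, -0.0], [-0.0, -0.0, -1.0]]
wrist_force: [-0.4, 0.3, 0.1]
width: 50.3
finger_force: 0.0
```

Request:
step_arm(
  rows=[
    {"hand": 0.1,"tx": 0,"ty": 0,"tz": 0.025,"ax": 0,"ay": 0,"az": 0},
    {"hand": 0.1,"tx": 0,"ty": 0,"tz": 0.025,"ax": 0,"ay": 0,"az": 0},
    {"hand": 0.1,"tx": 0,"ty": 0,"tz": 0,"ax": 0,"ay": 0,"az": 0},
  ],
)

```text
t: 6.2
tool_pos: [589.4, 54.3, 38.1]
tcp_rot: [[0.127, 0.992, -0.0], [0.992, -0.127, 0.0], [-0.0, -0.0, -1.0]]
wrist_force: [0.3, -0.2, 0.6]
width: 50.3
finger_force: 0.0
```

Request:
step_arm(
  rows=[
    {"hand": 0.1,"tx": 0,"ty": 0,"tz": 0.025,"ax": 0,"ay": 0,"az": 0},
    {"hand": 0.1,"tx": 0,"ty": 0,"tz": 0,"ax": 0,"ay": 0,"az": 0},
  ],
)

```text
t: 6.4
tool_pos: [589.4, 54.5, 37.1]
tcp_rot: [[0.127, 0.992, -0.0], [0.992, -0.127, -0.0], [-0.0, -0.0, -1.0]]
wrist_force: [-0.3, -0.4, -0.0]
width: 50.5
finger_force: 0.0
```

Request:
step_arm(
  rows=[
    {"hand": 0.1,"tx": 0,"ty": 0,"tz": 0.025,"ax": 0,"ay": 0,"az": 0},
    {"hand": 0.1,"tx": 0,"ty": 0,"tz": 0,"ax": 0,"ay": 0,"az": 0},
  ],
)

```text
t: 6.6
tool_pos: [589.4, 54.5, 36.1]
tcp_rot: [[0.127, 0.992, -0.0], [0.992, -0.127, 0.0], [0.0, -0.0, -1.0]]
wrist_force: [0.1, 0.1, -1.1]
width: 49.9
finger_force: 0.0
```

Request:
step_arm(
  rows=[
    {"hand": 0.1,"tx": 0,"ty": 0,"tz": 0.025,"ax": 0,"ay": 0,"az": 0},
    {"hand": 0.1,"tx": 0,"ty": 0,"tz": 0,"ax": 0,"ay": 0,"az": 0},
  ],
)

```text
t: 6.8
tool_pos: [589.4, 54.5, 35.1]
tcp_rot: [[0.127, 0.992, -0.0], [0.992, -0.127, 0.0], [-0.0, -0.0, -1.0]]
wrist_force: [-0.1, 0.5, 0.5]
width: 50.2
finger_force: 0.0
```

Request:
step_arm(
  rows=[
    {"hand": 0.1,"tx": 0,"ty": 0,"tz": 0.025,"ax": 0,"ay": 0,"az": 0},
    {"hand": 0.1,"tx": 0,"ty": 0,"tz": 0,"ax": 0,"ay": 0,"az": 0},
  ],
)

```text
t: 7.0
tool_pos: [589.4, 54.5, 34.1]
tcp_rot: [[0.127, 0.992, -0.0], [0.992, -0.127, 0.0], [-0.0, -0.0, -1.0]]
wrist_force: [0.6, 0.2, -0.8]
width: 49.7
finger_force: 0.0
```

Request:
step_arm(
  rows=[
    {"hand": 0.1,"tx": 0,"ty": 0,"tz": 0.025,"ax": 0,"ay": 0,"az": 0},
    {"hand": 0.1,"tx": 0,"ty": 0,"tz": 0,"ax": 0,"ay": 0,"az": 0},
  ],
)

```text
t: 7.2
tool_pos: [589.4, 54.5, 33.1]
tcp_rot: [[0.127, 0.992, -0.0], [0.992, -0.127, -0.0], [-0.0, -0.0, -1.0]]
wrist_force: [-0.2, -0.6, 0.2]
width: 50.1
finger_force: 0.0
```

Request:
step_arm(
  rows=[
    {"hand": 0.1,"tx": 0,"ty": 0,"tz": 0.025,"ax": 0,"ay": 0,"az": 0},
    {"hand": 0.1,"tx": 0,"ty": 0,"tz": 0,"ax": 0,"ay": 0,"az": 0},
  ],
)

```text
t: 7.4
tool_pos: [589.4, 54.5, 32.1]
tcp_rot: [[0.127, 0.992, -0.0], [0.992, -0.127, 0.0], [0.0, -0.0, -1.0]]
wrist_force: [0.1, -0.2, 0.0]
width: 50.2
finger_force: 0.0
```

```bash
python3 - <<'E'
from h import *
a=camera("scene")["img"][150:240,240:360];b=camera("top")["img"][160:260,230:350]
a=cv2.resize(a,(480,360),interpolation=2);b=cv2.resize(b,(320,267),interpolation=2)
im=np.zeros((360,800,3),np.uint8);im[:,:480]=a;im[:267,480:]=b
cv2.imwrite("pics/s3.png",np.clip(im[...,::-1].astype(int)*1.6,0,255).astype(np.uint8))
E
```

```text
(no output)
```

View pics/s3.png

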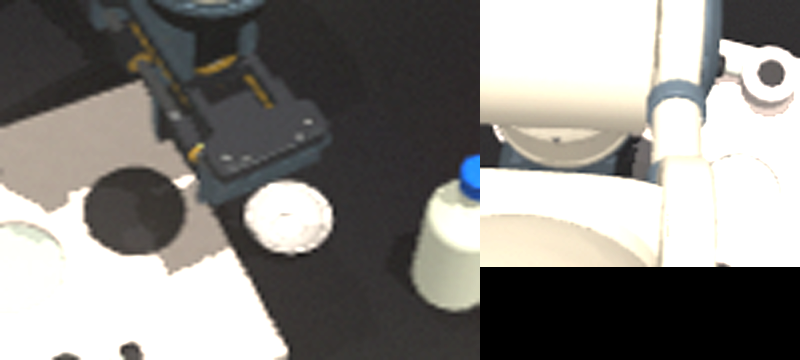

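Request:
step_arm(
  rows=[
    {"hand": 0.1,"tx": -0.1,"ty": 0,"tz": 0,"ax": 0,"ay": 0,"az": 0},
    {"hand": 0.1,"tx": 0,"ty": 0,"tz": 0.025,"ax": 0,"ay": 0,"az": 0},
    {"hand": 0.1,"tx": 0,"ty": 0,"tz": 0,"ax": 0,"ay": 0,"az": 0},
  ],
)

```text
t: 7.8
tool_pos: [588.9, 50.3, 31.1]
tcp_rot: [[0.127, 0.992, -0.0], [0.992, -0.127, 0.0], [-0.0, -0.0, -1.0]]
wrist_force: [0.3, -0.2, -0.2]
width: 49.8
finger_force: 0.0
```

Request:
step_arm(
  rows=[
    {"hand": 0.1,"tx": 0,"ty": 0,"tz": 0.025,"ax": 0,"ay": 0,"az": 0},
    {"hand": 0.1,"tx": 0,"ty": 0,"tz": 0,"ax": 0,"ay": 0,"az": 0},
  ],
)

```text
t: 8.0
tool_pos: [588.9, 50.5, 30.1]
tcp_rot: [[0.127, 0.992, -0.0], [0.992, -0.127, 0.0], [0.0, -0.0, -1.0]]
wrist_force: [-0.3, -0.5, -0.9]
width: 50.3
finger_force: 0.0
```

Request:
step_arm(
  rows=[
    {"hand": 0.1,"tx": 0,"ty": 0,"tz": 0.025,"ax": 0,"ay": 0,"az": 0},
    {"hand": 0.1,"tx": 0,"ty": 0,"tz": 0,"ax": 0,"ay": 0,"az": 0},
  ],
)

```text
t: 8.2
tool_pos: [588.9, 50.6, 29.1]
tcp_rot: [[0.127, 0.992, -0.0], [0.992, -0.127, 0.0], [-0.0, -0.0, -1.0]]
wrist_force: [0.1, 0.4, -0.2]
width: 50.0
finger_force: 0.0
```

Request:
step_arm(
  rows=[
    {"hand": 0.1,"tx": 0,"ty": 0,"tz": 0.025,"ax": 0,"ay": 0,"az": 0},
    {"hand": 0.1,"tx": 0,"ty": 0,"tz": 0,"ax": 0,"ay": 0,"az": 0},
  ],
)

```text
t: 8.4
tool_pos: [588.9, 50.5, 28.1]
tcp_rot: [[0.127, 0.992, -0.0], [0.992, -0.127, 0.0], [0.0, -0.0, -1.0]]
wrist_force: [-0.8, -0.9, 0.1]
width: 49.6
finger_force: 0.0
```

Request:
step_arm(
  rows=[
    {"hand": -1,"tx": 0,"ty": 0,"tz": -0.6,"ax": 0,"ay": 0,"az": 0},
    {"hand": -1,"tx": 0,"ty": 0,"tz": 0,"ax": 0,"ay": 0,"az": 0},
    {"hand": -1,"tx": 0,"ty": 0,"tz": 0,"ax": 0,"ay": 0,"az": 0},
    {"hand": -1,"tx": 0,"ty": 0,"tz": 0,"ax": 0,"ay": 0,"az": 0},
    {"hand": -1,"tx": 0,"ty": 0,"tz": 0,"ax": 0,"ay": 0,"az": 0},
    {"hand": -1,"tx": 0,"ty": 0,"tz": 0.2,"ax": 0,"ay": 0,"az": 0},
    {"hand": -1,"tx": 0,"ty": 0,"tz": 0,"ax": 0,"ay": 0,"az": 0},
  ],
)

```text
t: 9.1
tool_pos: [588.1, 50.5, 42.8]
tcp_rot: [[0.127, 0.992, -0.002], [0.992, -0.127, 0.0], [-0.0, -0.002, -1.0]]
wrist_force: [-0.3, -0.6, 0.7]
width: 0.2
finger_force: 0.0
```

Request:
step_arm(
  rows=[
    {"hand": -1,"tx": 0,"ty": 0,"tz": 0.075,"ax": 0,"ay": 0,"az": 0},
    {"hand": -1,"tx": 0,"ty": 0,"tz": 0,"ax": 0,"ay": 0,"az": 0},
  ],
)

```text
t: 9.3
tool_pos: [588.7, 50.5, 40.7]
tcp_rot: [[0.127, 0.992, -0.001], [0.992, -0.127, 0.0], [-0.0, -0.001, -1.0]]
wrist_force: [-0.2, 0.1, -0.3]
width: 0.7
finger_force: 0.0
```

Request:
step_arm(
  rows=[
    {"hand": -1,"tx": 0,"ty": 0,"tz": 0.05,"ax": 0,"ay": 0,"az": 0},
    {"hand": -1,"tx": 0,"ty": 0,"tz": 0,"ax": 0,"ay": 0,"az": 0},
  ],
)

```text
t: 9.5
tool_pos: [588.9, 50.5, 39.0]
tcp_rot: [[0.127, 0.992, -0.0], [0.992, -0.127, -0.0], [-0.0, -0.0, -1.0]]
wrist_force: [-0.6, 0.6, 0.5]
width: 0.3
finger_force: 0.0
```

Request:
step_arm(
  rows=[
    {"hand": -1,"tx": 0,"ty": 0,"tz": 0.05,"ax": 0,"ay": 0,"az": 0},
    {"hand": -1,"tx": 0,"ty": 0,"tz": 0,"ax": 0,"ay": 0,"az": 0},
  ],
)

```text
t: 9.7
tool_pos: [588.8, 50.5, 37.0]
tcp_rot: [[0.127, 0.992, -0.0], [0.992, -0.127, 0.0], [-0.0, -0.0, -1.0]]
wrist_force: [0.4, 0.4, -0.1]
width: 0.4
finger_force: 0.0
```

Request:
step_arm(
  rows=[
    {"hand": -1,"tx": 0,"ty": 0,"tz": 0.05,"ax": 0,"ay": 0,"az": 0},
    {"hand": -1,"tx": 0,"ty": 0,"tz": 0,"ax": 0,"ay": 0,"az": 0},
  ],
)

```text
t: 9.9
tool_pos: [588.8, 50.5, 35.0]
tcp_rot: [[0.127, 0.992, -0.0], [0.992, -0.127, 0.0], [-0.0, -0.0, -1.0]]
wrist_force: [-0.8, -0.1, -0.2]
width: 0.4
finger_force: 0.0
```

```bash
python3 - <<'E'
from h import *
c=camera("scene");d=c["range_z"];f=210/np.tan(np.radians(c["vertical_fov"])/2);u,w=np.meshgrid(np.arange(560),np.arange(420))
P=(np.stack([(u-c["cx"])/f*d,(w-c["cy"])/f*d,d],-1)-np.array(c["t"]).ravel())@np.array(c["R"])
# hand points: near TCP
m=(np.hypot(P[...,0]-589,P[...,1]-50)<110)&(P[...,2]>70)&(P[...,2]<260)
for z in range(70,260,15):
    k=m&(P[...,2]>=z)&(P[...,2]<z+15)
    if k.any(): q=P[k];print(z,k.sum(),q.min(0).round(),q.max(0).round(),q.mean(0).round(),np.round([u[k].mean(),w[k].mean()]))
E
```

```text
70 18 [582.  34.  71.] [599.  44.  85.] [592.  38.  79.] [284. 191.]
85 18 [583.  33.  86.] [600.  44.  99.] [593.  37.  93.] [285. 189.]
100 12 [582.  33. 101.] [599.  38. 115.] [592.  35. 107.] [284. 186.]
115 10 [602.  40. 116.] [605.  68. 125.] [603.  54. 121.] [292. 182.]
130 2 [612.  54. 143.] [615.  67. 145.] [614.  61. 144.] [298. 178.]
145 127 [508.   5. 145.] [675.  78. 160.] [629.  40. 155.] [295. 183.]
160 342 [496.   4. 160.] [679.  88. 175.] [597.  32. 169.] [285. 173.]
175 282 [499.   3. 175.] [683.  85. 190.] [623.  39. 184.] [293. 175.]
190 620 [498.   5. 190.] [683.  80. 205.] [624.  41. 193.] [294. 172.]
205 79 [542.  28. 205.] [610.  75. 219.] [601.  48. 212.] [291. 160.]
220 26 [591.  28. 220.] [610.  70. 233.] [602.  36. 225.] [288. 159.]
235 54 [537.  13. 235.] [626.  59. 250.] [579.  19. 245.] [276. 150.]
250 112 [537.  14. 250.] [628.  71. 260.] [608.  32. 256.] [288. 153.]
```

```bash
python3 - <<'E'
from h import *
c=camera("scene");d=c["range_z"];f=210/np.tan(np.radians(c["vertical_fov"])/2);u,w=np.meshgrid(np.arange(560),np.arange(420))
P=(np.stack([(u-c["cx"])/f*d,(w-c["cy"])/f*d,d],-1)-np.array(c["t"]).ravel())@np.array(c["R"])
for v in range(184,203,1): print(v,[(P[v,x].round().astype(int).tolist(),int(c["img"][v,x].mean())) for x in (281,284,287)])
cv2.imwrite("pics/s4.png",np.clip(cv2.resize(c["img"][160:230,240:340],(800,560),interpolation=2)[...,::-1]*1.5,0,255).astype(np.uint8))
E
```

```text
184 [([546, 59, 42], 65), ([593, 34, 116], 66), ([627, 18, 168], 71)]
185 [([548, 58, 41], 65), ([593, 35, 110], 48), ([629, 16, 167], 76)]
186 [([551, 56, 41], 73), ([594, 34, 109], 49), ([631, 15, 166], 85)]
187 [([554, 53, 41], 73), ([592, 35, 101], 50), ([633, 14, 165], 80)]
188 [([556, 52, 40], 73), ([594, 34, 98], 50), ([634, 13, 163], 64)]
189 [([560, 49, 42], 82), ([594, 34, 94], 50), ([600, 39, 98], 53)]
190 [([563, 47, 43], 83), ([594, 34, 90], 51), ([598, 41, 89], 49)]
191 [([563, 47, 37], 93), ([593, 35, 84], 50), ([600, 40, 88], 53)]
192 [([568, 44, 41], 102), ([595, 34, 82], 50), ([597, 42, 78], 52)]
193 [([570, 42, 41], 89), ([594, 35, 75], 53), ([580, 55, 42], 88)]
194 [([577, 37, 49], 37), ([579, 46, 43], 95), ([583, 53, 41], 101)]
195 [([576, 38, 41], 32), ([580, 45, 41], 100), ([585, 52, 41], 103)]
196 [([582, 33, 48], 31), ([585, 41, 45], 73), ([588, 50, 41], 109)]
197 [([584, 32, 47], 31), ([590, 37, 50], 53), ([592, 47, 44], 193)]
198 [([586, 30, 46], 34), ([590, 38, 44], 39), ([595, 45, 44], 193)]
199 [([589, 28, 47], 40), ([593, 36, 44], 40), ([594, 45, 38], 192)]
200 [([593, 26, 49], 40), ([597, 33, 48], 40), ([598, 42, 41], 192)]
201 [([595, 24, 47], 42), ([601, 30, 49], 42), ([600, 41, 40], 190)]
202 [([596, 24, 44], 41), ([602, 29, 47], 40), ([605, 37, 43], 170)]
```

View pics/s4.png

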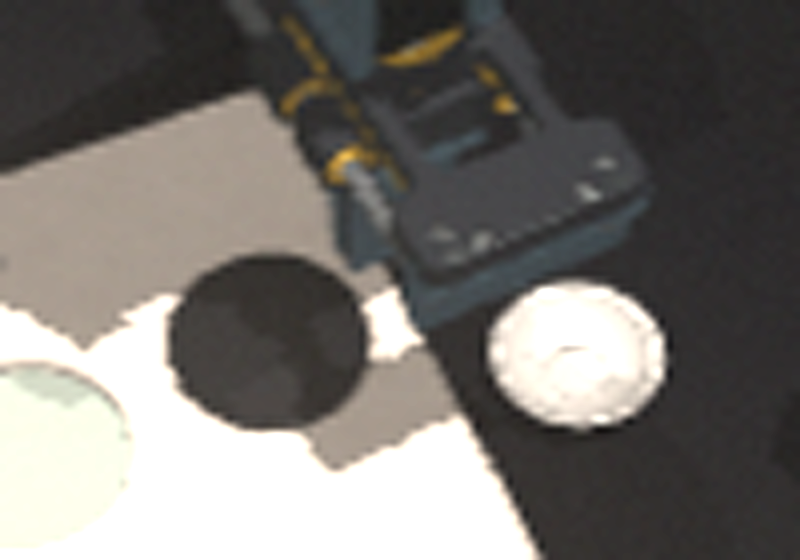

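The picture and depth show the fingertip bottom at z≈72, near (360,265) in the crop, while the reported TCP z is 35. The reported height is therefore about 37 mm too low, though x and y agree. I'll back off, open and feel for the deck.

Request:
step_arm(
  rows=[
    {"hand": 0.1,"tx": 0.2,"ty": 0,"tz": 0,"ax": 0,"ay": 0,"az": 0},
    {"hand": 0.1,"tx": 0,"ty": 0,"tz": 0,"ax": 0,"ay": 0,"az": 0},
    {"hand": 0.1,"tx": 0,"ty": 0,"tz": 0,"ax": 0,"ay": 0,"az": 0},
    {"hand": 0.1,"tx": 0,"ty": 0,"tz": 0,"ax": 0,"ay": 0,"az": 0},
    {"hand": 0.1,"tx": 0,"ty": 0,"tz": 0.2,"ax": 0,"ay": 0,"az": 0},
    {"hand": 0.1,"tx": 0,"ty": 0,"tz": 0.2,"ax": 0,"ay": 0,"az": 0},
    {"hand": 0.1,"tx": 0,"ty": 0,"tz": 0.1,"ax": 0,"ay": 0,"az": 0},
    {"hand": 0.1,"tx": 0,"ty": 0,"tz": 0.1,"ax": 0,"ay": 0,"az": 0},
    {"hand": 0.1,"tx": 0,"ty": 0,"tz": 0,"ax": 0,"ay": 0,"az": 0},
    {"hand": 0.1,"tx": 0,"ty": 0,"tz": 0,"ax": 0,"ay": 0,"az": 0},
  ],
)

```text
t: 11.0
tool_pos: [590.0, 58.4, 11.2]
tcp_rot: [[0.127, 0.992, -0.0], [0.992, -0.127, 0.0], [0.0, -0.0, -1.0]]
wrist_force: [-0.9, 0.3, -0.9]
width: 50.2
finger_force: 0.0
```

Request:
step_arm(
  rows=[
    {"hand": 0.1,"tx": 0,"ty": 0,"tz": 0.025,"ax": 0,"ay": 0,"az": 0},
    {"hand": 0.1,"tx": 0,"ty": 0,"tz": 0,"ax": 0,"ay": 0,"az": 0},
  ],
)

```text
t: 11.2
tool_pos: [590.1, 58.5, 10.3]
tcp_rot: [[0.127, 0.992, 0.0], [0.992, -0.127, 0.0], [0.0, 0.0, -1.0]]
wrist_force: [-0.3, -0.5, 0.4]
width: 50.2
finger_force: 0.0
```

```bash
python3 - <<'E'
from h import *
c=camera("scene");d=c["range_z"];f=210/np.tan(np.radians(c["vertical_fov"])/2);u,w=np.meshgrid(np.arange(560),np.arange(420))
P=(np.stack([(u-c["cx"])/f*d,(w-c["cy"])/f*d,d],-1)-np.array(c["t"]).ravel())@np.array(c["R"])
o=get_obs();print(o["tool_pos"])
for z in range(34,180,8):
    k=(P[...,2]>=z)&(P[...,2]<z+8)&(abs(P[...,0]-589)<70)&(abs(P[...,1]-58)<25)&(c["img"].mean(-1)<70)
    if k.sum()>1: q=P[k];print(z,k.sum(),q.min(0).round(),q.max(0).round())
E
```

```text
[590.0699051   58.46653991  10.36395933]
34 7 [522.  45.  40.] [640.  69.  42.]
42 23 [556.  33.  42.] [647.  54.  50.]
50 11 [559.  35.  51.] [621.  53.  57.]
58 12 [560.  38.  59.] [624.  71.  65.]
66 15 [558.  39.  66.] [624.  67.  74.]
74 16 [558.  38.  74.] [625.  67.  80.]
82 7 [556.  39.  84.] [627.  62.  88.]
90 7 [563.  37.  91.] [625.  61.  96.]
98 5 [560.  54.  99.] [567.  57. 105.]
106 3 [560.  50. 106.] [563.  55. 113.]
114 4 [560.  48. 114.] [561.  51. 122.]
122 5 [558.  34. 125.] [561.  48. 129.]
130 4 [559.  34. 132.] [597.  44. 138.]
138 38 [519.  33. 138.] [635.  75. 146.]
146 118 [538.  33. 146.] [640.  76. 154.]
154 52 [524.  34. 155.] [644.  79. 162.]
162 238 [520.  33. 162.] [659.  82. 170.]
170 82 [531.  33. 170.] [655.  83. 178.]
178 51 [541.  35. 178.] [611.  82. 186.]
```

Request:
step_arm(
  rows=[
    {"hand": 0.1,"tx": 0,"ty": 0,"tz": 0.05,"ax": 0,"ay": 0,"az": 0},
    {"hand": 0.1,"tx": 0,"ty": 0,"tz": 0.025,"ax": 0,"ay": 0,"az": 0},
    {"hand": 0.1,"tx": 0,"ty": 0,"tz": 0,"ax": 0,"ay": 0,"az": 0},
  ],
)

```text
t: 11.55
tool_pos: [589.9, 58.5, 7.0]
tcp_rot: [[0.127, 0.992, -0.0], [0.992, -0.127, 0.0], [-0.0, -0.0, -1.0]]
wrist_force: [0.3, -1.3, 0.2]
width: 50.4
finger_force: 0.0
```

Request:
step_arm(
  rows=[
    {"hand": 0.1,"tx": 0,"ty": 0,"tz": 0.025,"ax": 0,"ay": 0,"az": 0},
    {"hand": 0.1,"tx": 0,"ty": 0,"tz": 0,"ax": 0,"ay": 0,"az": 0},
  ],
)

```text
t: 11.75
tool_pos: [589.9, 58.5, 6.1]
tcp_rot: [[0.127, 0.992, -0.0], [0.992, -0.127, 0.0], [0.0, -0.0, -1.0]]
wrist_force: [0.0, 0.2, 1.0]
width: 50.1
finger_force: 0.0
```

Request:
step_arm(
  rows=[
    {"hand": 0.1,"tx": 0,"ty": 0,"tz": 0.025,"ax": 0,"ay": 0,"az": 0},
    {"hand": 0.1,"tx": 0,"ty": 0,"tz": 0,"ax": 0,"ay": 0,"az": 0},
  ],
)

```text
t: 11.95
tool_pos: [590.1, 58.4, 5.6]
tcp_rot: [[0.127, 0.992, 0.0], [0.992, -0.127, -0.0], [0.0, 0.0, -1.0]]
wrist_force: [-1.3, -0.7, 6.1]
width: 49.7
finger_force: 3.2
```

Contact at reported z≈5.8 (deck). Raising 3 mm and pushing.

Request:
step_arm(
  rows=[
    {"hand": 0.1,"tx": 0,"ty": 0,"tz": -0.075,"ax": 0,"ay": 0,"az": 0},
    {"hand": 0.1,"tx": 0,"ty": 0,"tz": 0,"ax": 0,"ay": 0,"az": 0},
    {"hand": 0.1,"tx": -0.15,"ty": 0,"tz": 0,"ax": 0,"ay": 0,"az": 0},
    {"hand": 0.1,"tx": -0.15,"ty": 0,"tz": 0,"ax": 0,"ay": 0,"az": 0},
    {"hand": 0.1,"tx": -0.15,"ty": 0,"tz": 0,"ax": 0,"ay": 0,"az": 0},
    {"hand": 0.1,"tx": -0.15,"ty": 0,"tz": 0,"ax": 0,"ay": 0,"az": 0},
    {"hand": 0.1,"tx": -0.15,"ty": 0,"tz": 0,"ax": 0,"ay": 0,"az": 0},
    {"hand": 0.1,"tx": -0.15,"ty": 0,"tz": 0,"ax": 0,"ay": 0,"az": 0},
    {"hand": 0.1,"tx": -0.15,"ty": 0,"tz": 0,"ax": 0,"ay": 0,"az": 0},
    {"hand": 0.1,"tx": -0.15,"ty": 0,"tz": 0,"ax": 0,"ay": 0,"az": 0},
  ],
)

```text
t: 12.95
tool_pos: [583.8, 10.3, 8.2]
tcp_rot: [[0.127, 0.992, -0.0], [0.992, -0.127, -0.0], [-0.0, -0.0, -1.0]]
wrist_force: [0.2, 0.2, 0.1]
width: 50.3
finger_force: 0.1
```

```bash
cat >> h.py <<'E'
def plate(z=46):
    c=camera("scene");g=cv2.cvtColor(c["img"],cv2.COLOR_RGB2GRAY)
    f=210/np.tan(np.radians(c["vertical_fov"])/2);d=c["range_z"];u,w=np.meshgrid(np.arange(560),np.arange(420))
    P=(np.stack([(u-c["cx"])/f*d,(w-c["cy"])/f*d,d],-1)-np.array(c["t"]).ravel())@np.array(c["R"])
    m=((g<75)&(P[...,2]>28)&(P[...,2]<55)&(abs(P[...,0]-575)<52)&(P[...,1]>-140)&(P[...,1]<60)).astype(np.uint8)
    n,l,s,_=cv2.connectedComponentsWithStats(m);i=1+s[1:,4].argmax()
    q=P[l==i];W=np.array([ray(c,p,z)[:2] for p in cv2.findContours((l==i).astype(np.uint8),0,1)[0][0][:,0]])
    print("n",s[i].tolist(),"min",W.min(0).round(1),"max",W.max(0).round(1),"z med",np.median(q[:,2]))
    A=np.c_[q[:,:2]-q[:,:2].mean(0),np.ones(len(q))];print("plane",np.linalg.lstsq(A,q[:,2],rcond=None)[0].round(3))
    # circle fit, fixed r, robust to hidden arc: use front hull
    from scipy.optimize import least_squares
    r=least_squares(lambda x:np.hypot(*(W-x).T)-35,W.mean(0),loss="soft_l1",f_scale=.7).x;print("centre",r.round(1))
    return c
E
python3 -c "
from h import *
c=plate()
cv2.imwrite('pics/s5.png',cv2.resize(c['img'][140:300,160:360],None,fx=4,fy=4,interpolation=2)[...,::-1])"
```

```text
n [249, 193, 27, 26, 457] min [544.2 -64.6] max [614.7   4.5] z med 46.80684574100916
plane [1.0000e-02 3.0000e-02 4.6662e+01]
centre [579.2 -28.7]
```

View pics/s5.png

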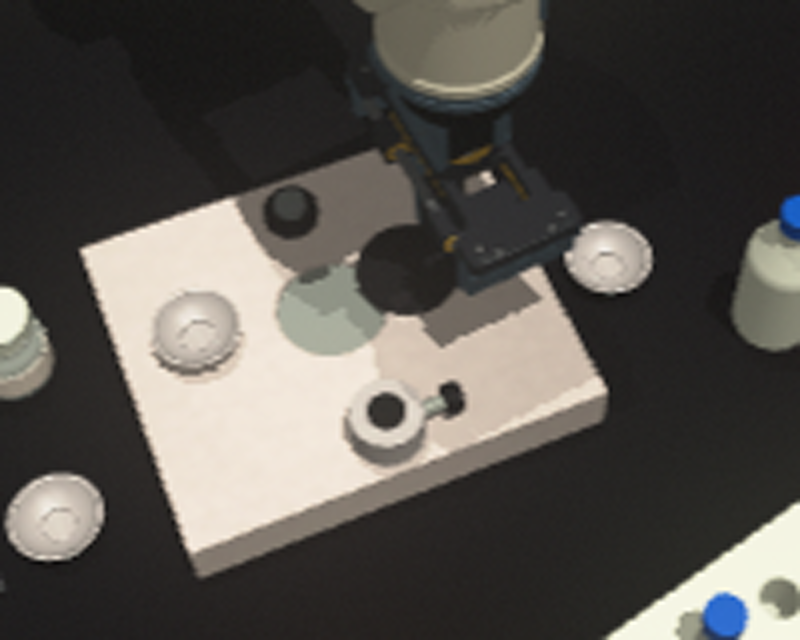

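The plate, at about (405,268) in the crop, is now sliding straight toward the recess at (330,307). Continuing.

Request:
step_arm(
  rows=[
    {"hand": 0.1,"tx": -0.125,"ty": 0,"tz": 0,"ax": 0,"ay": 0,"az": 0},
    {"hand": 0.1,"tx": -0.125,"ty": 0,"tz": 0,"ax": 0,"ay": 0,"az": 0},
    {"hand": 0.1,"tx": -0.125,"ty": 0,"tz": 0,"ax": 0,"ay": 0,"az": 0},
    {"hand": 0.1,"tx": -0.125,"ty": 0,"tz": 0,"ax": 0,"ay": 0,"az": 0},
    {"hand": 0.1,"tx": -0.125,"ty": 0,"tz": 0,"ax": 0,"ay": 0,"az": 0},
    {"hand": 0.1,"tx": -0.125,"ty": 0,"tz": 0,"ax": 0,"ay": 0,"az": 0},
    {"hand": 0.1,"tx": -0.125,"ty": 0,"tz": 0,"ax": 0,"ay": 0,"az": 0},
    {"hand": 0.1,"tx": -0.125,"ty": 0,"tz": 0,"ax": 0,"ay": 0,"az": 0},
    {"hand": 0.1,"tx": -0.125,"ty": 0,"tz": 0,"ax": 0,"ay": 0,"az": 0},
    {"hand": 0.1,"tx": -0.125,"ty": 0,"tz": 0,"ax": 0,"ay": 0,"az": 0},
  ],
)

```text
t: 14.0
tool_pos: [577.5, -39.2, 8.2]
tcp_rot: [[0.127, 0.992, 0.0], [0.992, -0.127, 0.0], [0.0, 0.0, -1.0]]
wrist_force: [-0.5, 1.1, 0.5]
width: 50.2
finger_force: 0.3
```

```bash
python3 -c "
from h import *
plate(43)"
```

```text
n [232, 201, 25, 26, 443] min [ 536.6 -112.5] max [607.8 -47.3] z med 45.86363153636117
plane [-2.0000e-03  6.0000e-02  4.5776e+01]
centre [572.1 -78.2]
```

Request:
step_arm(
  rows=[
    {"hand": 0.1,"tx": -0.05,"ty": 0,"tz": 0,"ax": 0,"ay": 0,"az": 0},
    {"hand": 0.1,"tx": -0.05,"ty": 0,"tz": 0,"ax": 0,"ay": 0,"az": 0},
    {"hand": 0.1,"tx": -0.05,"ty": 0,"tz": 0,"ax": 0,"ay": 0,"az": 0},
    {"hand": 0.1,"tx": 0,"ty": 0,"tz": 0,"ax": 0,"ay": 0,"az": 0},
    {"hand": 0.1,"tx": 0,"ty": 0,"tz": 0,"ax": 0,"ay": 0,"az": 0},
  ],
)

```text
t: 14.55
tool_pos: [576.8, -44.7, 8.2]
tcp_rot: [[0.127, 0.992, 0.0], [0.992, -0.127, 0.0], [0.0, 0.0, -1.0]]
wrist_force: [-0.3, -0.5, -0.1]
width: 50.1
finger_force: 0.0
```

```bash
python3 -c "
from h import *
plate(40)"
```

```text
n [230, 203, 26, 25, 436] min [ 537.2 -118.2] max [608.3 -54.3] z med 40.8446017481112
plane [3.0000e-03 4.0000e-03 4.0883e+01]
centre [572.1 -83.3]
```

Plate has dropped flat (top ≈ 40.8). Lift, shut, move over the switch.

Request:
step_arm(
  rows=[
    {"hand": 0.1,"tx": 0.1,"ty": 0,"tz": -0.2,"ax": 0,"ay": 0,"az": 0},
    {"hand": 0.1,"tx": 0,"ty": 0,"tz": -0.9,"ax": 0,"ay": 0,"az": 0},
    {"hand": 0.1,"tx": 0,"ty": 0,"tz": -0.9,"ax": 0,"ay": 0,"az": 0},
    {"hand": -1,"tx": -0.38,"ty": -0.48,"tz": 0,"ax": 0,"ay": 0,"az": 0},
    {"hand": -1,"tx": -0.38,"ty": -0.48,"tz": 0,"ax": 0,"ay": 0,"az": 0},
    {"hand": -1,"tx": -0.19,"ty": -0.48,"tz": 0,"ax": 0,"ay": 0,"az": 0},
    {"hand": -1,"tx": 0,"ty": -0.49,"tz": 0,"ax": 0,"ay": 0,"az": 0},
    {"hand": -1,"tx": 0,"ty": 0,"tz": 0,"ax": 0,"ay": 0,"az": 0},
    {"hand": -1,"tx": 0,"ty": 0,"tz": 0,"ax": 0,"ay": 0,"az": 0},
    {"hand": -1,"tx": 0,"ty": 0,"tz": 0,"ax": 0,"ay": 0,"az": 0},
  ],
)

```text
t: 15.6
tool_pos: [496.9, -68.6, 88.6]
tcp_rot: [[0.127, 0.992, 0.001], [0.992, -0.127, -0.0], [-0.0, 0.001, -1.0]]
wrist_force: [1.0, 0.0, -0.2]
width: 0.3
finger_force: 0.0
```

```bash
python3 -c "
from h import *
c=plate(40)
cv2.imwrite('pics/s6.png',cv2.resize(c['img'][140:300,160:360],None,fx=4,fy=4,interpolation=2)[...,::-1])
c=dict(np.load('/tmp/scene.npz'));f=210/np.tan(np.radians(float(c['vertical_fov']))/2);d=c['range_z'];u,w=np.meshgrid(np.arange(560),np.arange(420))
P=(np.stack([(u-float(c['cx']))/f*d,(w-float(c['cy']))/f*d,d],-1)-c['t'].ravel())@c['R']
k=np.hypot(P[...,0]-496,P[...,1]+69)<9; print(np.percentile(P[k][:,2],[10,50,90]))
k=(np.hypot(P[...,0]-496,P[...,1]+69)<30)&(P[...,2]>54);print(P[k].mean(0))
"
```

```text
n [230, 206, 26, 22, 451] min [ 537.2 -117.7] max [605.8 -50.6] z med 40.958882839413924
plane [6.0000e-03 6.0000e-03 4.0883e+01]
centre [571.7 -84. ]
[59.88163601 61.64723826 63.59179085]
[500.10022206 -68.36384348  59.11197821]
```

View pics/s6.png

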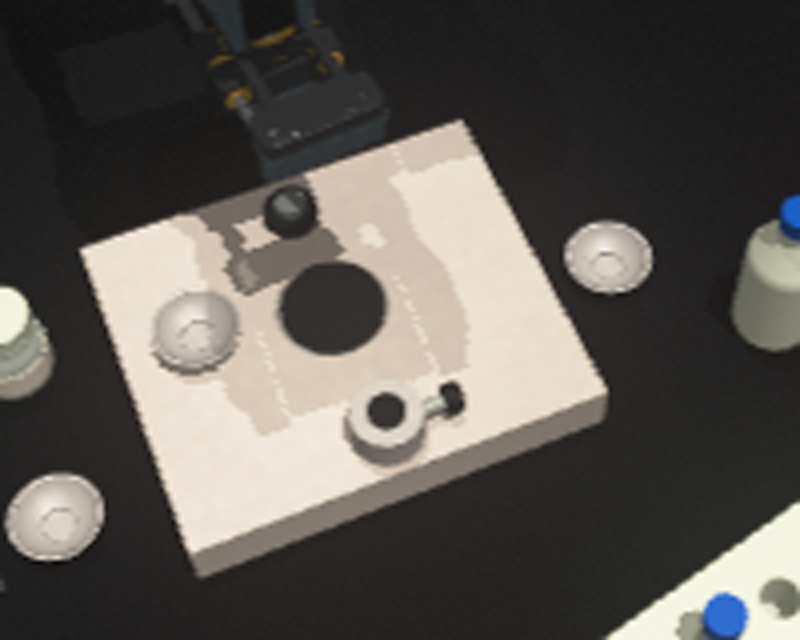

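The plate fills the recess, centred at (332,308) in the crop, flat and flush. Dish and socket are undisturbed. Now the switch.

Request:
step_arm(
  rows=[
    {"hand": -1,"tx": 0,"ty": 0,"tz": 0.5,"ax": 0,"ay": 0,"az": 0},
    {"hand": -1,"tx": 0,"ty": 0,"tz": 0.5,"ax": 0,"ay": 0,"az": 0},
    {"hand": -1,"tx": 0,"ty": 0,"tz": 0.4,"ax": 0,"ay": 0,"az": 0},
    {"hand": -1,"tx": 0,"ty": 0,"tz": 0,"ax": 0,"ay": 0,"az": 0},
    {"hand": -1,"tx": 0,"ty": 0,"tz": 0,"ax": 0,"ay": 0,"az": 0},
  ],
)

```text
t: 16.15
tool_pos: [496.2, -68.6, 32.4]
tcp_rot: [[0.127, 0.992, -0.0], [0.992, -0.127, 0.0], [0.0, -0.0, -1.0]]
wrist_force: [-0.7, -0.9, 0.9]
width: 0.3
finger_force: 0.0
```

Request:
step_arm(
  rows=[
    {"hand": -1,"tx": 0,"ty": 0,"tz": 0.05,"ax": 0,"ay": 0,"az": 0},
    {"hand": -1,"tx": 0,"ty": 0,"tz": 0.05,"ax": 0,"ay": 0,"az": 0},
    {"hand": -1,"tx": 0,"ty": 0,"tz": 0,"ax": 0,"ay": 0,"az": 0},
  ],
)

```text
t: 16.45
tool_pos: [496.1, -68.7, 28.5]
tcp_rot: [[0.127, 0.992, 0.001], [0.992, -0.127, -0.0], [-0.0, 0.001, -1.0]]
wrist_force: [1.1, -0.2, 0.2]
width: 0.4
finger_force: 0.0
```

Request:
step_arm(
  rows=[
    {"hand": -1,"tx": 0,"ty": 0,"tz": 0.05,"ax": 0,"ay": 0,"az": 0},
    {"hand": -1,"tx": 0,"ty": 0,"tz": 0,"ax": 0,"ay": 0,"az": 0},
  ],
)

```text
t: 16.65
tool_pos: [496.0, -68.7, 26.2]
tcp_rot: [[0.127, 0.992, 0.0], [0.992, -0.127, -0.0], [-0.0, 0.0, -1.0]]
wrist_force: [0.8, 0.1, 1.2]
width: 0.4
finger_force: 0.6
```

Request:
step_arm(
  rows=[
    {"hand": -1,"tx": 0,"ty": 0,"tz": 0.05,"ax": 0,"ay": 0,"az": 0},
    {"hand": -1,"tx": 0,"ty": 0,"tz": 0,"ax": 0,"ay": 0,"az": 0},
  ],
)

```text
t: 16.85
tool_pos: [496.1, -68.7, 24.1]
tcp_rot: [[0.127, 0.992, 0.0], [0.992, -0.127, -0.0], [-0.0, 0.0, -1.0]]
wrist_force: [1.1, -0.6, 1.6]
width: 0.4
finger_force: 1.2
```

Request:
step_arm(
  rows=[
    {"hand": -1,"tx": 0,"ty": 0,"tz": 0.05,"ax": 0,"ay": 0,"az": 0},
    {"hand": -1,"tx": 0,"ty": 0,"tz": 0,"ax": 0,"ay": 0,"az": 0},
  ],
)

```text
t: 17.05
tool_pos: [496.0, -68.7, 22.1]
tcp_rot: [[0.127, 0.992, 0.0], [0.992, -0.127, -0.0], [-0.0, 0.0, -1.0]]
wrist_force: [1.2, 0.4, 3.9]
width: 0.6
finger_force: 1.7
```

Request:
step_arm(
  rows=[
    {"hand": -1,"tx": 0,"ty": 0,"tz": 0.025,"ax": 0,"ay": 0,"az": 0},
    {"hand": -1,"tx": 0,"ty": 0,"tz": 0,"ax": 0,"ay": 0,"az": 0},
  ],
)

```text
t: 17.25
tool_pos: [496.1, -68.7, 21.5]
tcp_rot: [[0.127, 0.992, 0.0], [0.992, -0.127, -0.0], [-0.0, 0.0, -1.0]]
wrist_force: [-0.8, -0.6, 9.6]
width: 0.2
finger_force: 4.8
```

The force went from about 4 N to 9.6 N, so the switch is bottomed. Hold briefly, then release.

Request:
step_arm(
  rows=[
    {"hand": -1,"tx": 0,"ty": 0,"tz": 0.02,"ax": 0,"ay": 0,"az": 0},
    {"hand": -1,"tx": 0,"ty": 0,"tz": 0,"ax": 0,"ay": 0,"az": 0},
    {"hand": -1,"tx": 0,"ty": 0,"tz": 0,"ax": 0,"ay": 0,"az": 0},
    {"hand": -1,"tx": 0,"ty": 0,"tz": -0.2,"ax": 0,"ay": 0,"az": 0},
    {"hand": -1,"tx": 0,"ty": 0,"tz": -0.5,"ax": 0,"ay": 0,"az": 0},
    {"hand": -1,"tx": 0,"ty": 0,"tz": -0.8,"ax": 0,"ay": 0,"az": 0},
    {"hand": -1,"tx": 0,"ty": 0,"tz": -0.8,"ax": 0,"ay": 0,"az": 0},
    {"hand": -1,"tx": 0,"ty": 0,"tz": 0,"ax": 0,"ay": 0,"az": 0},
    {"hand": -1,"tx": 0,"ty": 0,"tz": 0,"ax": 0,"ay": 0,"az": 0},
    {"hand": -1,"tx": 0,"ty": 0,"tz": 0,"ax": 0,"ay": 0,"az": 0},
  ],
)

```text
t: 18.25
tool_pos: [495.1, -68.4, 111.6]
tcp_rot: [[0.127, 0.992, -0.002], [0.992, -0.127, 0.0], [0.0, -0.002, -1.0]]
wrist_force: [-0.2, 0.3, -0.2]
width: 0.5
finger_force: 0.0
```

```bash
python3 -c "
from h import *
c=plate(40)
a=np.load('/tmp/scene.npz')['img'].astype(int);D=abs(a-c['img']).max(-1)>70
for n,(x,y) in dict(dishdeck=(208,222),dl=(312,204),dr=(174,269),jar=(161,225),bottle=(355,209),brush=(145,265)).items(): print(n,D[y-12:y+12,x-12:x+12].sum())
o=get_obs();print(o['wrist_force'],o['tool_pos'])
print(job_done())"
```

```text
n [230, 206, 26, 22, 453] min [ 537.2 -117.7] max [605.8 -50.6] z med 41.01790580658149
plane [2.0000e-03 4.0000e-03 4.0941e+01]
centre [571.7 -84.1]
dishdeck 6
dl 0
dr 0
jar 0
bottle 0
brush 0
[-0.06536687 -0.23054454 -1.72591646] [495.05159648 -68.40603974 111.40830779]
the job is handed in; nothing more can be done
None
```

The job is handed in: camera depth shows the plate flat and flush in the recess, the switch was pressed to its stop (9.6 N) and released, and the image check shows the dishes, jar, bottle and brush unmoved; no verdict was returned.

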